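Take the white colour bar out of the tilt-out bin

TASK

Tilt the green bin of the rack forward by its black pull tab until it is right open, take out the white glass bar and lay it in the groove of the sloping rest with its foot against the stop, setting it down rather than dropping it. Then shut the bin fully again, with the purple bar still inside. Leave the green tin, the blue tape roll and the beeswax block where they are.

Things in the scene. Friction and masses are not known exactly. Their poses are not given: they have to be found in the camera images.
- bin (a joint): Tilt of the green bin about its bottom front edge: 0 shut (front upright), grows as the top comes forward, 0.5 rad at its end stop (right open). Stiff: the pull needed at the tab is about 2 to 6 N; it stays where it is left. The tab can turn and creep in the grip: check the value and pull or push on if it lags.
- bin_hinge (a point): On the bin's pivot line at mid-width, 75 mm above the table; fixed to the rack. Axes are the rack's: x from its front to its back (away from the robot), y along the pivot to the left, z up. To turn the bin, follow an arc about this line.
- rack: Grey bin rack, 262 mm wide; origin on the table under the pivot line, axes as bin_hinge; it reaches 85 mm back from there.
- shelf_edge (a point): Middle of the front lower edge of the rack's wooden top shelf, 265 mm above the table; fixed. The shelf is 274 mm wide and overhangs the bin front by 20 mm; the brass mould and matchbox on it reach 330 mm above the table. It blocks a gripper pointing straight down at the shut tab: lean the gripper 25 to 45 degrees, its upper end towards the robot.
- bin_tab (a point): Grip point of the black pull tab, a fin on the outside of the bin front, 16 mm wide along the pivot (grip across this), 24 mm high, standing 43 mm out. The point is 14 mm from the tab's outer end, 12 mm under its upper edge, 29 mm out from the front, 76 mm from the pivot line. It turns with the bin; axes as bin_hinge when shut.
- bin_in (a point): Middle of the bin's inner floor (5 mm thick); turns with the bin. Front 92 mm high, 5 mm thick; inside it a wooden pad, 60 mm high, stands 12 mm proud, so the upper part of a bar is clear of the front. Sides 60, back 55 mm high; 45 mm from pad to back; a 50 mm divider at mid-width. Bars stand on end 40 to 75 mm left and right of it; with the bin open they lie on the pad at its slope.
- white_bar: White round glass bar, 20 mm in diameter, 110 mm long, about 0.09 kg, in the bin on either side. Its y axis runs along the bar; the origin lies on the surface at mid-length.
- white_mid (a point): Centre of the white bar (on its axis, at mid-length); axes as the bar's, y along it.
- purple_bar: Purple round glass bar, 25 mm in diameter, 100 mm long, in the other half of the bin; stays there. Its y axis runs along the bar; the origin lies on the surface at mid-length.
- purple_mid (a point): Centre of the purple bar.
- rest_seat (a point): Where the white bar's centre is when home in the groove of the sloping rest; fixed. z runs up along the groove, which leans 0.5 rad from vertical, upper end towards the robot; x is square out of the groove (up and away from the robot); y across it. The stop's face, square to the groove, is 55 mm from here towards -z; the groove's bottom line 14 mm towards -x.
- rest: Sloping rest, fixed: wooden foot 110 x 100 x 12 mm, origin at the centre of its underside. Its groove is a right-angled V of aluminium, walls 28 mm wide and 4 mm thick, 65 mm long from the stop up, so that the upper 45 mm of the white bar sticks out free. The stop is a dark plate 38 mm wide.
- green_tin: Green tin, 62 mm across, 85 mm high, standing on the table; origin at the centre of its underside. Leave alone.
- blue_tape: Blue tape roll lying flat, 67 mm across, 19 mm high; origin at the centre of its underside. Leave alone.
- beeswax: Yellow block of beeswax, 43 x 64 x 26 mm; origin at the centre of its underside. Leave alone.
There are look-alikes about, which are no part of the job. What is meant by the white_bar is not red or yellow, and is the smaller of those in its own colour.

How it is judged (in metres and radians):
On the way, in this order (a step that is already met when the one before it is completed fails the run):
1. the bin is tilted right open, both bars in it (value of joint bin above 0.43 rad and distance between white_mid and bin_hinge below 0.13 m), for 0.2 s.
2. the white bar lies in the groove of the rest while still held (x of white_mid in the frame of rest_seat between -0.008 and 0.008 m and y of white_mid in the frame of rest_seat between -0.008 and 0.008 m and z of white_mid in the frame of rest_seat between -0.012 and 0.012 m and angle between the y axis of white_bar and the z axis of rest_seat, either way round below 0.15 rad and contact force between the fingers and white_bar above 0.3 N), for 0.1 s.
At the end, for the whole second after the job is handed in: The white bar lies at rest in the groove (its centre within 5 mm across and 6 mm along of home, aligned within 0.15 rad), released; the bin is shut to within 0.06 rad and still; the purple bar is inside it (x of white_mid in the frame of rest_seat between -0.005 and 0.005 m and y of white_mid in the frame of rest_seat between -0.005 and 0.005 m and z of white_mid in the frame of rest_seat between -0.006 and 0.006 m and angle between the y axis of white_bar and the z axis of rest_seat, either way round below 0.15 rad and linear speed of white_bar below 0.01 m/s and value of joint bin below 0.06 rad and velocity of joint bin below 0.05 rad/s and x of purple_mid in the frame of bin_hinge between -0.005 and 0.075 m and y of purple_mid in the frame of bin_hinge between -0.13 and 0.13 m and z of purple_mid in the frame of bin_hinge between 0.005 and 0.09 m); the robot touches nothing.
It fails at once if the purple bar is taken out of the bin (distance between purple_mid and bin_hinge above 0.16 m).
It fails at once if the green tin, tape roll or beeswax is shifted by more than 25 mm (distance of any of green_tin, blue_tape, beeswax from where it was at the start of the episode above 0.025 m).
It fails at once if the green tin is tipped over (angle between green_tin's own z axis and vertical above 0.5 rad).
It also fails if it takes over 64 s, if anything falls off the work surface, if the arm or the gripper's body presses on something with over 40 N, if the wrist force passes 120 N, or if a joint passes its speed limit or range.

ROBOT

A 6-joint arm with a two-finger parallel gripper is mounted at the origin on a cart in front of the work surface, level with it; the furniture and walls round the work are solid. World frame = base frame: x ahead of the robot, y to its left, z up, the work surface at z = 0. Lengths are in m, angles in degrees, forces in N, time in s.
With the tool pointing down it reaches from about 0.4 to 0.825 m from the base axis. Payload 7 kg.
Tool frame: the origin (TCP) lies midway between the tips of the shut fingers; the grasp point (between the pads) lies 19 mm behind it; z points along the fingers, x is the direction in which the jaws open and shut, and the axes are right-handed (so a half turn about z gives the same grasp; the last joint's range is limited). The gripper opens to 88 mm and grips with 3 to 60 N. Pads are 19 mm wide; open, the fingers measure 130 mm over their backs; the gripper's body (78 mm by 193 mm) begins 47 mm behind the grasp point.
Start: joints at [-55.056, 20.546, 0.682, 0, -70.136, -16.507], TCP at [0.213, -0.64, 0.227] pointing down, gripper open.
Joint ranges: [-176.03, 176.03], [-82.01, 121.73], [-58.28, 71.71], [-173.87, 95.51], [-174.79, -0.11], [-173.66, 173.66]. Speed limits (degrees/s): [136.94, 136.94, 172.46, 180, 180, 180].

INTERFACE

Orientations are given as [roll, pitch, yaw] about the fixed x, y, z axes, in that order (R = Rz(yaw) Ry(pitch) Rx(roll)).
In Python, from plant import * gives the robot as it stands. The module is installed in compiled form; this text tells all that it offers.
- The arm moves only by the shell command python3 -m pendant 'ROWS' [OPENING]. ROWS is JSON, a list that holds one entry, the list of rows, each a list of 6 numbers: the shift along the world's x, y, z in mm, then the turn, a rotation vector about the world's x, y, z in degrees. A call has 1 to 10 rows; each row is the pose to reach, as a shift and turn from the pose commanded when the call began; what a row does not reach only later rows make up. A row lasts 1/8 s, in which the tool goes at most 62.5 mm and 10.7 degrees, less where a joint would pass 70% of its speed; a pose out of reach is approached as far as the arm can. A call with a gripper value outside its range is refused whole. OPENING is the closure, from -1 (fully open) to 1 (shut), set as the call begins (- or left out, the last holds). The fingers move at their own pace and stop on an object; the grip force is fixed at half the most. Time passes only in rows, so rows that repeat a pose let the fingers close. It gives the time, the measured TCP pose, the force and the opening at its end, in the units of the state.
- get_obs(): the state, without advancing time (a new reading comes with each control period).
- snapshot(name): name is "scene" or "top" or "wrist"; returns a dict with "pixels" (400x640x3 uint8, red, green, blue), "depth" (400x640 float32, m along the optical axis (not along the pixel's ray), 0 where there is no reading), "fx", "fy", "cx", "cy" (pixels), "pose" (4x4, takes a point from camera to world coordinates); the wrist camera has in their place "tool_from_camera" (4x4, takes a point from camera to tool coordinates, whose origin is the TCP and whose axes are the tool frame's). Camera axes: x right, y down, z forward; pixel columns grow to the right and rows downward; lengths in m; the calibration is good to about 2 mm. A picture is of the moment at which its call begins: read the wrist's pose just before it.
- close_job(): hands the job in, once; it reports no verdict.
The state is a dict: "clock": time; "joint_pos": joint angles; "qvel": joint speeds; "tau": joint torques, N m; "tool_pos": TCP position; "orientation": TCP orientation; "force": force on the tool from outside, world axes, zero at the start; "moment": the same for the moment, N m; "opening": finger opening in m.
Only numpy, scipy, OpenCV 4.12 (cv2) and the standard library are available. Lean on these libraries where they do the work, as an engineer would, in place of code of your own. Each camera call takes 0.05 s, during which the arm holds its last target. There are 200 camera calls.

## Working session

There is one attempt and no reset: what is moved stays moved. The work goes in short steps, Python scripts to look and compute and a shell command to move; the robot and the scene stay as the last step left them, time stands still between calls to the robot, and variables do not carry over. Pictures are saved under pics/ and viewed, about 8 in all and at most 12, crops included, and the job is handed in when it is done.

```bash
mkdir -p pics
cat > h.py <<'E'
from plant import *
import numpy as np, cv2
from scipy.spatial.transform import Rotation as R
def cloud(s,T):
    d=s["depth"];v,u=np.mgrid[:400,:640]
    P=np.stack([(u-s["cx"])/s["fx"]*d,(v-s["cy"])/s["fy"]*d,d],-1)
    W=P@T[:3,:3].T+T[:3,3]; W[d==0]=np.nan; return W
def tool():
    o=get_obs();T=np.eye(4);T[:3,:3]=R.from_euler('xyz',o["orientation"],degrees=True).as_matrix();T[:3,3]=o["tool_pos"];return T
def look(name):
    T0=tool(); s=snapshot(name); T=s["pose"] if "pose" in s else T0@s["tool_from_camera"]
    return s["pixels"],cloud(s,np.array(T)),s
E
python3 - <<'E'
from h import *
print(get_obs())
for n in("scene","top"):
    p,W,s=look(n); cv2.imwrite(f"pics/{n}0.png",p[...,::-1]); np.savez(f"{n}0.npz",p=p,W=W); print(n,np.round(s["pose"],3),s["fx"])
a=cv2.imread("pics/scene0.png");b=cv2.imread("pics/top0.png")
E
```

```text
{'clock': 0.0, 'joint_pos': array([-5.50559814e+01,  2.05923881e+01,  6.32308003e-01, -2.14387642e-02,
       -7.01350664e+01, -1.65047428e+01]), 'qvel': array([-0.02218955, -0.01510422,  0.07725957,  0.01416289,  0.06975404,
        0.06010285]), 'tau': array([-4.81436982e-04, -5.82714915e+01,  2.93051952e+01,  6.99681357e+00,
        6.84410290e-03, -1.57301256e-04]), 'tool_pos': array([ 0.21329823, -0.63988402,  0.22559665]), 'orientation': array([-1.79992290e+02, -9.69520914e-02,  1.08431968e+02]), 'force': array([-0.14959231,  0.40167238, -0.26859145]), 'moment': array([-0.03678576, -0.02757377, -0.00455836]), 'opening': 0.08761131543909648}
scene [[ 0.53  -0.351  0.772 -0.28 ]
 [-0.848 -0.241  0.472 -0.392]
 [ 0.02  -0.905 -0.425  0.613]
 [ 0.     0.     0.     1.   ]] 387.4087790147044
top [[-0.056 -0.893  0.446  0.145]
 [-0.998  0.046 -0.033  0.125]
 [ 0.009 -0.447 -0.894  0.966]
 [ 0.     0.     0.     1.   ]] 411.3974100880695
```

View pics/scene0.png

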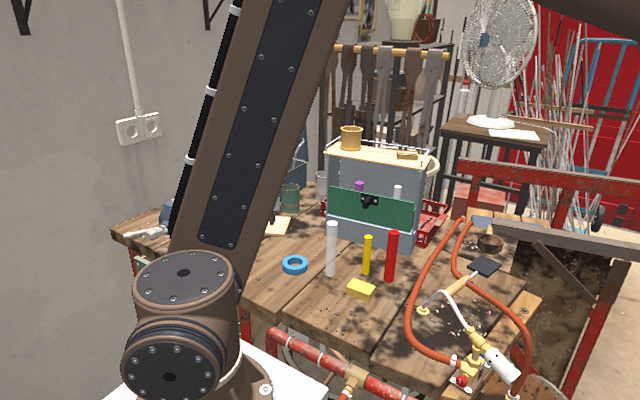

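View pics/top0.png

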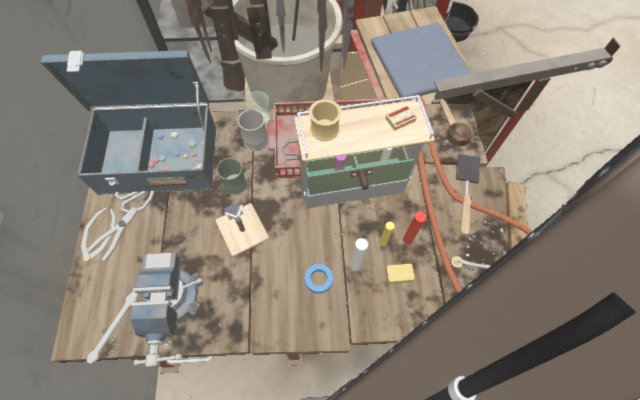

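The candidates for the white bar are the one in the bin at scene (398,190) / top (386,155), and a larger one standing on the table at scene (331,248) / top (360,255). The red and yellow bars also stand on the table. I choose the one in the bin. The purple bar is at top (341,160), the tab at top (364,178) and the rest at top (240,222).

Run:
```python
from h import *
Z=np.load("top0.npz");p,W=Z["p"],Z["W"]; S=np.load("scene0.npz")
def m(nm,u,v,A=W,r=1): print(nm,np.round(np.nanmedian(A[v-r:v+r+1,u-r:u+r+1].reshape(-1,3),0)*1e3))
for n,u,v in [("shelf FL",303,155),("shelf FR",432,137),("shelf BL",298,107),("shelfBR",425,104),("tab",366,184),("tabtop",364,172),("binL",312,185),("binR",408,165),("purple",341,158),("white",386,154),("bigwhite",361,243),("yellow",389,226),("red",420,215),("bees",400,272),("tapeL",308,279),("tapeR",331,279),("tin",232,165),("foot",225,235),("footR",262,240),("stop",240,225),("mould",325,105)]: m(n,u,v)
for n,u,v in [("tab",370,200),("binL",331,205),("binR",413,215),("white",398,189),("purple",360,186)]: m("s "+n,u,v,S["W"])
# foot plane pixels
M=(abs(W[...,2]-.012)<.006)&(W[...,1]>.1)&(W[...,1]<.4)
hsv=cv2.cvtColor(p,cv2.COLOR_RGB2HSV)
print(p[240,225],p[250,262],p[250,200])
a=cv2.resize(p[195:260,205:280],None,fx=8,fy=8,interpolation=cv2.INTER_CUBIC)
b=cv2.resize(p[130:215,295:420],None,fx=6,fy=6,interpolation=cv2.INTER_CUBIC)[:,:]
c=np.zeros((600,800,3),np.uint8); a=cv2.resize(a,(350,303)); b=cv2.resize(b,(440,300))
c[:303,:350]=a; c[:300,355:795]=b
g=cv2.resize(S["p"][170:250,310:450],None,fx=3.4,fy=3.4,interpolation=cv2.INTER_CUBIC); c[310:310+g.shape[0],:g.shape[1]]=g
cv2.imwrite("pics/c1.png",c[...,::-1])
```

```text
shelf FL [589. 126. 273.]
shelf FR [ 617. -139.  273.]
shelf BL [902. 134.  34.]
shelfBR [ 920. -245.    3.]
tab [577. -12. 162.]
tabtop [608. -11. 162.]
binL [602. 108. 122.]
binR [ 631. -118.  145.]
purple [636.  40. 179.]
white [649. -65. 167.]
bigwhite [442.  12. 151.]
yellow [495. -61. 109.]
red [ 503. -125.  143.]
bees [412. -89.  24.]
tapeL [408. 127.  19.]
tapeR [405.  73.  18.]
tin [710. 311.  49.]
foot [532. 328.  12.]
footR [514. 236.  10.]
stop [539. 284.  55.]
mould [674.  77. 319.]
s tab [599. -16. 158.]
s binL [603. 107. 107.]
s binR [ 634. -126.  127.]
s white [652. -73. 186.]
s purple [635.  33. 174.]
[250 226 194] [168 150 128] [176 157 135]
```

View pics/c1.png

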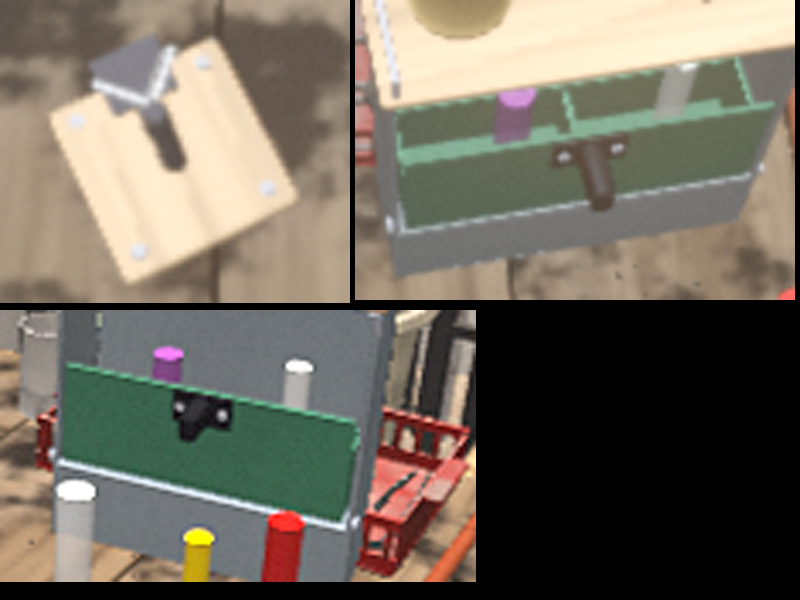

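The crop confirms the choice. The thin white bar is in the right half of the bin, the purple one in the left half, and the big white one stands on the table in front. The rest's V shows at its back edge.

Run:
```python
from h import *
for n in("scene","top"):
    Z=np.load(n+"0.npz");p,W=Z["p"],Z["W"]
    h=cv2.cvtColor(p,cv2.COLOR_RGB2HSV)
    x,y,z=W[...,0],W[...,1],W[...,2]
    g=(h[...,0]>60)&(h[...,0]<95)&(h[...,1]>90)&(z>.085)&(z<.16)&(x>.55)&(x<.66)&(abs(y)<.14)
    P=W[g]; A=np.c_[P[:,1],P[:,2],np.ones(len(P))]
    for _ in range(5):
        c=np.linalg.lstsq(A,P[:,0],rcond=None)[0]; r=P[:,0]-A@c; k=abs(r)<.006; A,P=A[k],P[k]
    print(n,len(P),"x=ay+bz+c",np.round(c,4),"y",np.round([P[:,1].min(),P[:,1].max()],3),"z",P[:,2].min(),P[:,2].max(),"std",r[k].std())
    s=(abs(z-.273)<.006)&(x>.55)&(x<.8)&(abs(y)<.2)
    q=(W[s][:,:2]*1e3).astype(np.float32); print("shelf",cv2.minAreaRect(q),cv2.boxPoints(cv2.minAreaRect(q)).round())
    v=p.max(2)
    t=(v<70)&(x>.54)&(x<.62)&(abs(y+.012)<.05)&(z>.11)&(z<.18)
    P=W[t]; d=P[:,0]-(c[0]*P[:,1]+c[1]*P[:,2]+c[2]); 
    for lo in(-.05,-.04,-.03,-.02,-.01):
        k=(d>lo)&(d<lo+.01)
        if k.sum(): print(lo,k.sum(),np.round(np.percentile(P[k],[5,50,95],axis=0)*1e3).tolist())
Z=np.load("top0.npz");p,W=Z["p"],Z["W"];x,y,z=W[...,0],W[...,1],W[...,2]
f=(abs(z-.012)<.005)&(p.min(2)>165)&(y>.2)&(y<.38)&(x>.42)&(x<.66)
q=(W[f][:,:2]*1e3).astype(np.float32);r=cv2.minAreaRect(q);print("foot",f.sum(),r,cv2.boxPoints(r).round())
v=(z>.03)&(z<.14)&(y>.2)&(y<.36)&(x>.46)&(x<.66)
for zz in np.arange(.03,.14,.01):
    k=v&(abs(z-zz)<.005); 
    if k.sum(): print(round(zz,3),k.sum(),np.round(W[k].min(0)*1e3),np.round(W[k].max(0)*1e3))
```

```text
scene 1861 x=ay+bz+c [-0.1304 -0.0011  0.6167] y [-0.129  0.116] z 0.08503817487320364 0.15995230439112118 std 0.0017390039269965017
shelf ((648.52392578125, -3.247467041015625), (111.26502227783203, 274.4817810058594), 8.084883689880371) [[ 574.  125.]
 [ 613. -147.]
 [ 723. -131.]
 [ 684.  140.]]
-0.05 34 [[573.0, -18.0, 143.0], [575.0, -13.0, 155.0], [578.0, -7.0, 163.0]]
-0.04 17 [[579.0, -20.0, 145.0], [581.0, -15.0, 159.0], [587.0, -7.0, 164.0]]
-0.03 17 [[589.0, -18.0, 147.0], [593.0, -15.0, 162.0], [598.0, -8.0, 164.0]]
-0.02 15 [[600.0, -16.0, 148.0], [605.0, -15.0, 161.0], [608.0, -5.0, 164.0]]
-0.01 88 [[610.0, -31.0, 139.0], [615.0, -15.0, 158.0], [618.0, 16.0, 165.0]]Traceback (most recent call last):
  File "<stdin>", line 10, in <module>
    return umr_minimum(a, axis, None, out, keepdims, initial, where)
ValueError: zero-size array to reduction operation minimum which has no identity
```

Run:
```python
from h import *
Z=np.load("top0.npz");p,W=Z["p"],Z["W"];x,y,z=W[...,0],W[...,1],W[...,2]
f=(abs(z-.012)<.005)&(p.min(2)>165)&(y>.2)&(y<.38)&(x>.42)&(x<.66)
q=(W[f][:,:2]*1e3).astype(np.float32);r=cv2.minAreaRect(q);print("foot",f.sum(),r,cv2.boxPoints(r).round())
v=(z>.03)&(z<.14)&(y>.2)&(y<.36)&(x>.46)&(x<.66)
for zz in np.arange(.03,.14,.01):
    k=v&(abs(z-zz)<.005); 
    if k.sum(): print(round(zz,3),k.sum(),np.round(W[k].min(0)*1e3),np.round(W[k].max(0)*1e3))
s=snapshot("wrist");print(np.round(s["tool_from_camera"],3),s["fx"])
```

```text
foot 1348 ((548.8797607421875, 288.3503723144531), (108.76982116699219, 98.47209930419922), 25.17481231689453) [[479. 310.]
 [521. 221.]
 [619. 267.]
 [577. 356.]]
0.03 20 [538. 280.  30.] [659. 332.  35.]
0.04 49 [537. 280.  35.] [660. 331.  45.]
0.05 97 [538. 279.  45.] [659. 333.  55.]
0.06 142 [538. 281.  55.] [658. 332.  64.]
0.07 53 [538. 279.  65.] [660. 333.  75.]
0.08 62 [539. 280.  75.] [660. 332.  85.]
0.09 7 [556. 286.  85.] [659. 329.  90.]
0.1 5 [539. 278.  96.] [571. 284. 105.]
0.11 40 [536. 270. 105.] [562. 306. 115.]
0.12 6 [541. 270. 116.] [562. 308. 117.]
[[ 1.    -0.     0.     0.001]
 [ 0.     0.968  0.25  -0.066]
 [-0.    -0.25   0.968 -0.159]
 [ 0.     0.     0.     1.   ]] 343.56048210132724
```

```bash
cat >> h.py <<'E'
def ori(yaw,lean): # tool x = left (yaw), z forward-down by lean deg
    a,l=np.radians([yaw,lean]); f=np.array([np.cos(a),np.sin(a),0]); x=np.array([-np.sin(a),np.cos(a),0])
    z=np.sin(l)*f-np.cos(l)*np.array([0,0,1]); return np.c_[x,np.cross(z,x),z]
def plan(grasp_mm,Rt,off=0): # grasp point target, backed off along tool z
    T=tool(); tcp=np.array(grasp_mm)+Rt[:,2]*(19-off)
    print("shift",np.round(tcp-T[:3,3]*1e3,1),"rot",np.round(np.degrees((R.from_matrix(Rt)*R.from_matrix(T[:3,:3]).inv()).as_rotvec()),1),"tcp",np.round(tcp,1))
E
python3 - <<'E'
from h import *
plan([589,-11,151],ori(7.5,30),90)
E
```

```text
shift [340.5 624.4 -13.3] rot [  6.7 -29.3 -10.7] tcp [553.8 -15.6 212.5]
```

```bash
python3 -m pendant '[[[20,55,20,0,0,0],[40,110,30,0,0,0],[60,165,40,1,-4,-1],[90,220,40,2,-8,-3],[120,275,40,3,-13,-5],[150,330,40,4,-18,-7],[185,385,40,5,-23,-8],[220,440,40,6,-27,-10],[260,495,40,6.7,-29.3,-10.7],[290,545,30,6.7,-29.3,-10.7]]]' -1
python3 - <<'E'
from h import *
plan([589,-11,151],ori(7.5,30),90)
E
```

```text
clock: 1.4
tool_pos: [0.5, -0.0998, 0.2591]
orientation: [149.7, -0.0, 97.5]
force: [1.5, -2.6, -1.1]
opening: 0.0877
shift [ 53.8  84.1 -46.6] rot [-0.1  0.3  0. ] tcp [553.8 -15.6 212.5]
```

```bash
python3 -m pendant '[[[27,42,-20,0,0,0],[54,84,-46,0,0,0],[54,84,-46,0,0,0],[54,84,-46,0,0,0]]]' -1
python3 - <<'E'
from h import *
p,W,s=look("wrist"); cv2.imwrite("pics/w1.png",p[...,::-1]); np.savez("w1.npz",p=p,W=W)
v=p.max(2);d=W[...,0]+.1304*W[...,1]-.6167
t=(v<70)&(d<-.012)&(d>-.06)&(abs(W[...,1]+.012)<.03)&(W[...,2]>.12)&(W[...,2]<.18)
print(t.sum(),np.round(np.percentile(W[t],[2,50,98],axis=0)*1e3).tolist(),np.percentile(d[t],2))
E
```

```text
clock: 1.9
tool_pos: [0.553, -0.018, 0.2113]
orientation: [150.1, 0.1, 97.5]
force: [0.8, -0.5, 1.0]
opening: 0.088
526 [[574.0, -18.0, 143.0], [575.0, -11.0, 155.0], [602.0, -0.0, 162.0]] -0.04435376156101295
```

View pics/w1.png

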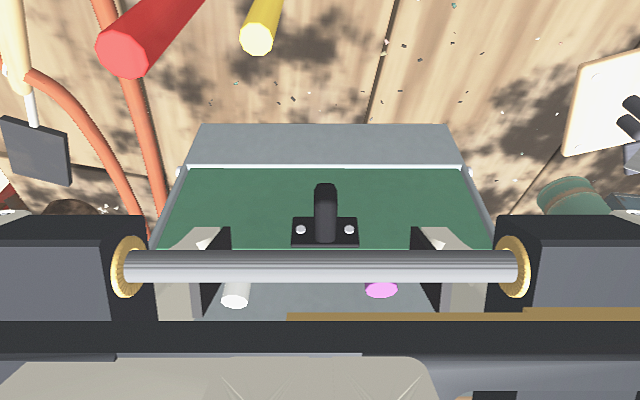

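The tab sits centred between the fingers at pixel (326,215). The white bar is at (236,295) and the purple at (381,290). I go in on the tab.

```bash
python3 -m pendant '[[[15,2,-26,0,0,0],[30,4,-52,0,0,0],[40,6,-70,0,0,0],[45,7,-78,0,0,0],[45,7,-78,0,0,0]]]' -1 && python3 -m pendant '[[[0,0,0,0,0,0],[0,0,0,0,0,0],[0,0,0,0,0,0],[0,0,0,0,0,0],[0,0,0,0,0,0],[0,0,0,0,0,0]]]' 1
python3 - <<'E'
from h import *
# arc about hinge for the TCP-fixed orientation: tab pt rel to pivot (-29,76)
a=np.radians(7.5);f=np.array([np.cos(a),np.sin(a)])
for t in np.arange(.05,.56,.05):
    c,s=np.cos(t),np.sin(t); dx=-(29*c+76*s)+29; dz=76*c-29*s-76
    print(round(t,2),np.round([dx*f[0],dx*f[1],dz],1))
E
```

```text
clock: 2.58
tool_pos: [0.5998, -0.0155, 0.1432]
orientation: [150.8, -0.5, 97.6]
force: [0.1, 1.1, -0.4]
opening: 0.0871
clock: 3.32
tool_pos: [0.5993, -0.0138, 0.1426]
orientation: [150.9, -0.5, 97.8]
force: [0.2, 0.4, 0.4]
opening: 0.0335
0.05 [-3.7 -0.5 -1.5]
0.1 [-7.4 -1.  -3.3]
0.15 [-10.9  -1.4  -5.2]
0.2 [-14.4  -1.9  -7.3]
0.25 [-17.7  -2.3  -9.5]
0.3 [-21.   -2.8 -12. ]
0.35 [-24.1  -3.2 -14.6]
0.4 [-27.1  -3.6 -17.3]
0.45 [-29.9  -3.9 -20.2]
0.5 [-32.6  -4.3 -23.2]
0.55 [-35.1  -4.6 -26.4]
```

```bash
python3 -m pendant '[[[0,0,0,0,0,0],[0,0,0,0,0,0],[0,0,0,0,0,0]]]' 1
python3 - <<'E'
from h import *
o=get_obs();print(o["joint_pos"],o["qvel"]);plan([589,-11,151],ori(7.5,30))
E
```

```text
clock: 3.7
tool_pos: [0.5989, -0.0088, 0.1426]
orientation: [150.7, -0.7, 98.3]
force: [-16.7, 22.4, 5.5]
opening: 0.0161
[  10.6604544     3.75224874  -56.53402275   52.87855176   -0.70057859
 -145.26292324] [-0.00228664  0.04813844  0.08952222 -0.00531678 -0.1255902  -0.13311808]
shift [-0.5 -1.  -8. ] rot [-0.6 -0.8 -0.8] tcp [598.4  -9.8 134.5]
```

```bash
python3 -m pendant '[[[-4,2,-2,-0.2,1.5,0],[-9,2,-4,-0.4,3,0],[-13,2,-6,-0.6,4.5,0],[-17,1,-8,-0.8,6,0],[-21,1,-11,-1,7.5,0],[-21,1,-11,-1,7.5,0],[-21,1,-11,-1,7.5,0]]]' 1
python3 - <<'E'
from h import *
o=get_obs();print(o["joint_pos"]);
p,W,s=look("scene")
h=cv2.cvtColor(p,cv2.COLOR_RGB2HSV);x,y,z=W[...,0],W[...,1],W[...,2]
g=(h[...,0]>60)&(h[...,0]<95)&(h[...,1]>90)&(z>.085)&(z<.15)&(x>.5)&(x<.66)&(abs(y)<.14)
P=W[g]; A=np.c_[P[:,1],P[:,2],np.ones(len(P))]
for _ in range(8):
    c=np.linalg.lstsq(A,P[:,0],rcond=None)[0]; r=P[:,0]-A@c; k=abs(r)<max(.006,2*r.std()); A,P=A[k],P[k]
print(len(P),c,"angle",np.arctan(-c[1]*.99))
E
```

```text
clock: 4.58
tool_pos: [0.5825, -0.0107, 0.135]
orientation: [157.9, -0.6, 97.8]
force: [2.9, 4.0, 7.5]
opening: 0.0158
[  20.72366331    5.42514963  -41.54155144   11.66818306  -21.74218146
 -113.03819521]
1312 [-0.129508   -0.17384353  0.62972482] angle 0.1704354057000984
```

```bash
cat >> h.py <<'E'
def binangle():
    p,W,s=look("scene")
    h=cv2.cvtColor(p,cv2.COLOR_RGB2HSV);x,y,z=W[...,0],W[...,1],W[...,2]
    g=(h[...,0]>60)&(h[...,0]<95)&(h[...,1]>90)&(z>.085)&(z<.15)&(x>.5)&(x<.66)&(abs(y)<.14)
    P=W[g]; A=np.c_[P[:,1],P[:,2],np.ones(len(P))]
    for _ in range(8):
        c=np.linalg.lstsq(A,P[:,0],rcond=None)[0]; r=P[:,0]-A@c; k=abs(r)<max(.006,2*r.std()); A,P=A[k],P[k]
    print("bin",len(P),np.arctan(-c[1]*.99))
    return p,W
E
python3 -m pendant '[[[-4,0,-3,-0.2,1.5,0],[-8,-1,-6,-0.4,3,0],[-12,-1,-9,-0.6,4.5,0],[-16,-2,-12,-0.8,6,0],[-20,-2,-16,-1,7.5,0],[-24,-3,-19,-1.2,9,0],[-28,-3,-22,-1.3,10,0],[-28,-3,-22,-1.3,10,0],[-28,-3,-22,-1.3,10,0]]]' 1; python3 -c "
from h import *
print(get_obs()['joint_pos']);binangle()"
```

```text
clock: 5.75
tool_pos: [0.5579, -0.0139, 0.115]
orientation: [167.6, -0.6, 97.8]
force: [8.2, 0.3, 14.0]
opening: 0.0157
[  20.15563046    8.90622215  -34.3915795     3.69778633  -34.55022665
 -105.24961358]
bin 829 0.5004599074812696
```

```bash
python3 -m pendant '[[[0,0,0,0,0,0],[0,0,0,0,0,0],[0,0,0,0,0,0],[0,0,0,0,0,0],[0,0,0,0,0,0]]]' -1; python3 -m pendant '[[[-6,-1,30,0,0,0],[-12,-2,60,0,0,0],[-20,-3,90,0,0,0],[-24,-3,110,0,0,0],[-24,-3,110,0,0,0],[-24,-3,110,0,0,0]]]' -1
python3 - <<'E'
from h import *
binangle()
p,W,s=look("wrist"); cv2.imwrite("pics/w2.png",p[...,::-1]); np.savez("w2.npz",p=p,W=W)
E
```

```text
clock: 6.42
tool_pos: [0.5501, -0.0159, 0.1094]
orientation: [168.5, -0.5, 97.6]
force: [-0.4, 0.5, 0.6]
opening: 0.0605
clock: 7.18
tool_pos: [0.5259, -0.0189, 0.2188]
orientation: [168.6, -0.5, 97.6]
force: [0.1, 0.3, -1.1]
opening: 0.088
bin 1083 0.5012109505676022
```

View pics/w2.png

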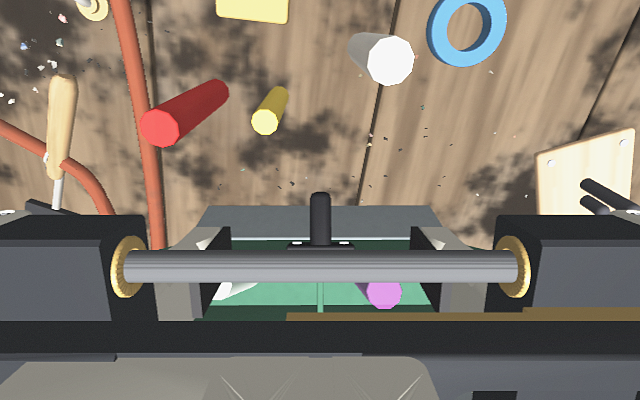

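The white bar now lies on the pad, partly hidden by a finger at (236,288). The purple bar is at (383,293). I measure the white bar with the fixed cameras, in the rack frame.

Run:
```python
from h import *
a=np.radians(7.5); C=np.array([.6176,-.007,.075]); F=np.array([[np.cos(a),np.sin(a),0],[-np.sin(a),np.cos(a),0],[0,0,1]])
for n in("scene","top"):
    p,W,s=look(n); np.savez(n+"1.npz",p=p,W=W)
    Q=(W-C)@F.T*1e3; h=cv2.cvtColor(p,cv2.COLOR_RGB2HSV)
    k=(h[...,1]<60)&(p.min(2)>110)&(Q[...,0]>-60)&(Q[...,0]<15)&(Q[...,1]<-25)&(Q[...,1]>-100)&(Q[...,2]>50)&(Q[...,2]<125)
    P=Q[k]; print(n,len(P)); 
    if len(P)>10:
        print(np.round(np.percentile(P,[2,50,98],axis=0)).tolist())
        for z0 in range(50,125,10):
            kk=(P[:,2]>=z0)&(P[:,2]<z0+10)
            if kk.sum()>2: print(z0,kk.sum(),np.round(np.percentile(P[kk],[5,50,95],axis=0)).tolist())
    v,u=np.nonzero(k); print(u.min(),u.max(),v.min(),v.max()) if len(P) else 0
```

```text
scene 87
[[-45.0, -76.0, 75.0], [-36.0, -69.0, 101.0], [-20.0, -59.0, 115.0]]
70 9 [[-26.0, -76.0, 73.0], [-23.0, -72.0, 76.0], [-17.0, -63.0, 79.0]]
80 18 [[-35.0, -76.0, 81.0], [-30.0, -69.0, 85.0], [-22.0, -62.0, 89.0]]
90 15 [[-41.0, -76.0, 91.0], [-37.0, -69.0, 95.0], [-30.0, -60.0, 98.0]]
100 26 [[-45.0, -76.0, 101.0], [-43.0, -69.0, 107.0], [-37.0, -61.0, 109.0]]
110 19 [[-42.0, -74.0, 110.0], [-36.0, -66.0, 112.0], [-32.0, -61.0, 115.0]]
388 395 195 208
top 0
```

```bash
cat >> h.py <<'E'
_a=np.radians(7.5); C=np.array([617.6,-7,75]); F=np.array([[np.cos(_a),np.sin(_a),0],[-np.sin(_a),np.cos(_a),0],[0,0,1]])
def rk(q): return C+np.array(q)@F
E
python3 - <<'E'
from h import *
g=rk([-29.6,-68,99.5]);print(g);plan(g,ori(7.5,30),75);plan(g,ori(7.5,30),0)
E
```

```text
[597.12901317 -78.28182586 174.5       ]
shift [ 43.4 -62.9   4.4] rot [  1.9 -18.5  -0.2] tcp [569.4 -81.9 223. ]
shift [ 80.6 -58.1 -60.6] rot [  1.9 -18.5  -0.2] tcp [606.5 -77.  158. ]
```

```bash
python3 -m pendant '[[[0,-20,10,1,-9,0],[10,-40,10,1.9,-18.5,-0.2],[30,-63,8,1.9,-18.5,-0.2],[43,-63,4,1.9,-18.5,-0.2],[43,-63,4,1.9,-18.5,-0.2],[43,-63,4,1.9,-18.5,-0.2]]]' -0.14
python3 - <<'E'
from h import *
print(get_obs()["joint_pos"]);g=rk([-29.6,-68,99.5]);plan(g,ori(7.5,30),0)
p,W,s=look("wrist"); cv2.imwrite("pics/w3.png",p[...,::-1])
E
```

```text
clock: 8.12
tool_pos: [0.5696, -0.0815, 0.2234]
orientation: [149.9, 0.0, 97.5]
force: [1.0, -0.0, -0.6]
opening: 0.0502
[  13.20836672   -4.26955266  -39.37712336    6.79527942  -25.12156896
 -101.09536828]
shift [ 37.    4.4 -65.4] rot [0.  0.1 0. ] tcp [606.5 -77.  158. ]
```

View pics/w3.png

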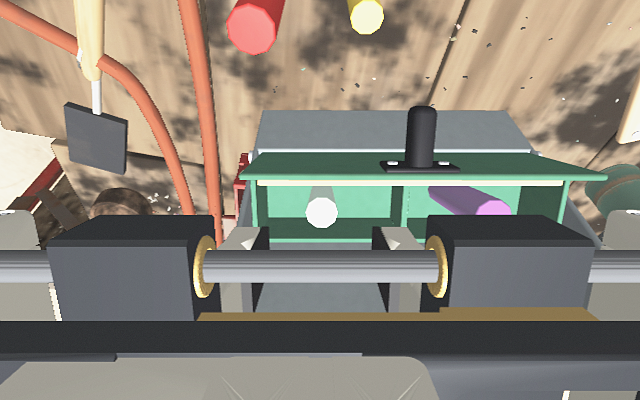

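The bar top is at (321,212), laterally centred between the fingers (about 320). It sits a little higher in the image than expected, so I check the depth there.

Run:
```python
from h import *
p,W,s=look("wrist"); T=tool()
k=np.zeros((400,640),bool);k[205:220,314:329]=1
P=W[k]; P=P[np.isfinite(P[:,0])]; print("rack",np.round((np.median(P,0)*1e3-C)@F.T,1),"tool",np.round((np.median(P,0)-T[:3,3])@T[:3,:3]*1e3,1))
h=cv2.cvtColor(p,cv2.COLOR_RGB2HSV)
k=(h[...,1]<40)&(p.min(2)>130);k[:180]=0;k[230:]=0;k[:,:295]=0;k[:,350:]=0
v,u=np.nonzero(k);print(u.min(),u.max(),v.min(),v.max());Q=(W[k]*1e3-C)@F.T;print(np.nanpercentile(Q,[3,50,97],axis=0).round(1))
k2=p[197:228,306:337].mean(2)>225; vv,uu=np.nonzero(k2);print(uu.min()+306,uu.max()+306,vv.min()+197,vv.max()+197)
```

```text
rack [-38.8 -65.8 111.2] tool [ 1.7 -2.6 41.8]
295 349 181 227
[[-44.9 -80.2  57.6]
 [-35.4 -65.8 107.3]
 [ -8.4 -50.4 115.7]]
306 336 198 227
```

```bash
python3 -m pendant '[[[8,2,-17,0,0,0],[17,4,-34,0,0,0],[25,5,-50,0,0,0],[30,6,-60,0,0,0],[34,6,-67,0,0,0],[34,6,-67,0,0,0]]]' -; python3 -m pendant '[[[0,0,0,0,0,0],[0,0,0,0,0,0],[0,0,0,0,0,0],[0,0,0,0,0,0],[0,0,0,0,0,0],[0,0,0,0,0,0]]]' 1;python3 -c "
from h import *
print(get_obs()['joint_pos']);binangle()"
```

```text
clock: 8.98
tool_pos: [0.6033, -0.0759, 0.1562]
orientation: [150.0, 0.0, 97.5]
force: [0.4, -0.1, 0.8]
opening: 0.0502
clock: 9.72
tool_pos: [0.6034, -0.0758, 0.1568]
orientation: [149.9, 0.0, 97.5]
force: [-1.2, 0.6, 2.5]
opening: 0.0193
[  12.51014877    3.96127308  -43.37188604   11.44561008  -12.90048922
 -105.4910297 ]
bin 1097 0.4998788581202071
```

```bash
python3 -m pendant '[[[-5,-1,9,0,0,0],[-12,-2,22,0,0,0],[-20,-3,38,0,0,0],[-30,-4,56,0,0,0],[-40,-5,74,0,0,0],[-50,-6,93,0,0,0],[-60,-7,112,0,0,0],[-65,-8,122,0,0,0]]]' -
python3 - <<'E'
from h import *
plan([500,200,310],ori(25.2,28.6))
print(get_obs()["joint_pos"],get_obs()["opening"])
E
```

```text
clock: 10.78
tool_pos: [0.5376, -0.0839, 0.2798]
orientation: [149.9, 0.0, 97.5]
force: [-0.1, 0.7, -1.1]
opening: 0.0195
shift [-29.4 287.7  13.5] rot [-0.4  1.5 17.7] tcp [508.2 203.9 293.3]
[  14.15765828  -10.9590983   -36.57960776    5.89800137  -34.54352973
 -100.62761323] 0.019493846042196908
```

```bash
python3 -m pendant '[[[-5,40,5,0,0,2],[-10,80,10,0,0,4],[-15,120,13,0,0,7],[-20,160,13,0,0,10],[-25,200,13,0,0,13],[-30,240,13,0,0,16],[-30,288,13,0,1.5,17.7],[-30,288,13,0,1.5,17.7],[-30,288,13,0,1.5,17.7]]]' -
python3 - <<'E'
from h import *
print(get_obs()["joint_pos"])
p,W,s=look("wrist"); np.savez("w4.npz",p=p,W=W)
q,V,s=look("top"); np.savez("t4.npz",p=q,W=V)
c=np.zeros((600,640,3),np.uint8); c[:400]=p
k=cv2.resize(q[190:265,200:285],None,fx=2.6,fy=2.6); c[402:402+k.shape[0],:k.shape[1]]=k
S,V,s=look("scene");np.savez("s4.npz",p=S,W=V); k=cv2.resize(S[200:260,250:330],None,fx=3.2,fy=3.2); c[402:402+k.shape[0],240:240+k.shape[1]]=k
cv2.imwrite("pics/w4.png",c[...,::-1])
E
```

```text
clock: 11.9
tool_pos: [0.5078, 0.2039, 0.2908]
orientation: [151.4, -0.4, 115.2]
force: [-0.1, 0.7, -1.3]
opening: 0.0197
[  49.55008724  -11.33208465  -39.68523932   18.76767297  -36.63082599
 -127.08335845]
```

View pics/w4.png

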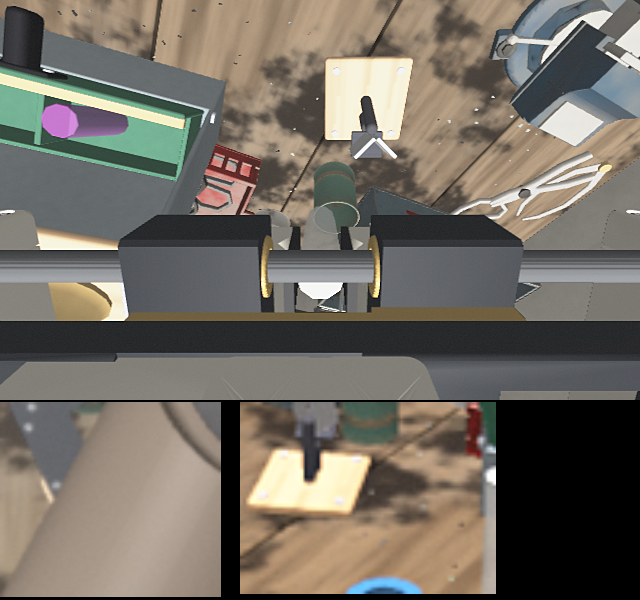

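The rest is in clear view in the wrist picture, with its foot at (370,100), the V at (374,150) and the stop at (367,145). The held bar is at (322,220–295) and the purple bar is still in the bin at (85,122). I fit the V from the two clouds.

Run:
```python
from h import *
Z=np.load("w4.npz");p,W=Z["p"],Z["W"];x,y,z=W[...,0],W[...,1],W[...,2]
f=(abs(z-.012)<.006)&(p.min(2)>165)&(y>.2)&(y<.38)&(x>.42)&(x<.66)
q=(W[f][:,:2]*1e3).astype(np.float32);r=cv2.minAreaRect(q);print("foot",f.sum(),r,"z",np.median(z[f]))
def show(W,p,tag,yaw=25.2,O=np.array([549,288,0.])):
    a=np.radians(yaw);fw=np.array([np.cos(a),np.sin(a),0]);lf=np.array([-fw[1],fw[0],0]);up=np.array([0,0,1.])
    xs=np.cos(.5)*fw+np.sin(.5)*up; g=-np.sin(.5)*fw+np.cos(.5)*up
    Q=(W*1e3-O); B=np.stack([Q@xs,Q@lf,Q@g],-1)
    k=(W[...,2]>.022)&(W[...,2]<.15)&(np.abs(Q@lf)<30)&(Q@fw>-30)&(Q@fw<75)
    P=B[k];c=p[k]; print(tag,k.sum(),np.percentile(P,[1,50,99],axis=0).round().tolist())
    for g0 in range(-10,130,10):
        for y0 in range(-24,24,6):
            kk=(P[:,2]>=g0)&(P[:,2]<g0+10)&(P[:,1]>=y0)&(P[:,1]<y0+6)
            if kk.sum()>2: print((g0,y0),kk.sum(),"xs",np.percentile(P[kk,0],[10,50,90]).round().tolist(),"g",np.median(P[kk,2]).round(),"col",c[kk].mean(0).round().astype(int))
show(W,p,"wrist")
Z=np.load("top0.npz");show(Z["W"],Z["p"],"top")
```

```text
foot 5632 ((549.869384765625, 288.68975830078125), (108.9416732788086, 98.42591857910156), 25.388290405273438) z 0.013097850635847202
wrist 1394 [[5.0, -21.0, 17.0], [45.0, -3.0, 52.0], [71.0, 19.0, 101.0]]
(10, -12) 6 xs [27.0, 29.0, 32.0] g 16.0 col [59 56 56]
(10, -6) 12 xs [24.0, 25.0, 27.0] g 15.0 col [58 58 62]
(20, -12) 13 xs [9.0, 31.0, 36.0] g 25.0 col [66 63 64]
(20, -6) 51 xs [4.0, 28.0, 38.0] g 27.0 col [74 74 78]
(20, 0) 10 xs [4.0, 5.0, 6.0] g 27.0 col [88 81 78]
(30, -24) 13 xs [53.0, 58.0, 68.0] g 33.0 col [102 100 100]
(30, -18) 74 xs [41.0, 47.0, 56.0] g 34.0 col [118 118 127]
(30, -12) 52 xs [19.0, 44.0, 69.0] g 34.0 col [112 112 118]
(30, -6) 76 xs [9.0, 41.0, 69.0] g 34.0 col [92 92 99]
(30, 0) 78 xs [8.0, 62.0, 70.0] g 34.0 col [110 109 115]
(30, 6) 87 xs [44.0, 61.0, 69.0] g 35.0 col [122 123 132]
(30, 12) 89 xs [41.0, 60.0, 69.0] g 35.0 col [120 120 128]
(30, 18) 7 xs [49.0, 64.0, 68.0] g 34.0 col [132 120 112]
(40, -24) 6 xs [57.0, 58.0, 59.0] g 44.0 col [108 110 110]
(40, -18) 11 xs [51.0, 53.0, 55.0] g 46.0 col [114 114 112]
(40, -12) 19 xs [17.0, 22.0, 49.
[... 3472 characters left out ...]
]
(60, -6) 8 xs [22.0, 25.0, 30.0] g 65.0 col [122 109  99]
(60, 0) 10 xs [23.0, 26.0, 30.0] g 66.0 col [112 103  98]
(70, -6) 11 xs [28.0, 33.0, 37.0] g 72.0 col [141 135 136]
(70, 0) 8 xs [31.0, 34.0, 36.0] g 73.0 col [138 133 135]
(90, -24) 3 xs [57.0, 58.0, 58.0] g 99.0 col [200 199 198]
(90, -18) 6 xs [51.0, 54.0, 57.0] g 98.0 col [227 227 228]
(90, -12) 7 xs [44.0, 48.0, 52.0] g 97.0 col [218 218 220]
(90, -6) 4 xs [41.0, 43.0, 45.0] g 98.0 col [220 220 221]
(90, 0) 4 xs [40.0, 42.0, 43.0] g 99.0 col [210 211 214]
(90, 6) 6 xs [45.0, 48.0, 51.0] g 98.0 col [220 221 225]
(90, 12) 6 xs [50.0, 53.0, 56.0] g 99.0 col [215 216 219]
(100, 18) 3 xs [56.0, 58.0, 60.0] g 101.0 col [207 206 205]
```

Run:
```python
from h import *
Z=np.load("w4.npz");p,W=Z["p"],Z["W"];T=tool()
B=(W-T[:3,3])@T[:3,:3]*1e3
k=(abs(B[...,0])<14)&(abs(B[...,1])<25)&(B[...,2]>-45)&(B[...,2]<95)&np.isfinite(B[...,0]);P=B[k]
for z0 in range(-45,95,8):
    kk=(P[:,2]>=z0)&(P[:,2]<z0+8)
    if kk.sum()>3: print(z0,kk.sum(),np.percentile(P[kk],[3,50,97],axis=0).round(1)[:,:2].tolist(),[np.percentile(P[kk&(abs(P[:,0])<3)][:,1],[10,50]).round(1).tolist() if (kk&(abs(P[:,0])<3)).sum()>2 else 0])
a=np.radians(25.3);fw=np.array([np.cos(a),np.sin(a),0]);lf=np.array([-fw[1],fw[0],0]);up=np.array([0,0,1.])
xs=np.cos(.5)*fw+np.sin(.5)*up; g=-np.sin(.5)*fw+np.cos(.5)*up
seat=np.array([549,288,0])+57*xs+89.7*g; print("seat",seat,"xs",xs,"g",g)
Rt=ori(25.3,30); mid=np.array([0,-.2,22]); 
for name,dx,dg in(("above",25,8),("seat",0,0)):
    tcp=seat+dx*xs+dg*g-Rt@mid; print(name,tcp.round(1),"shift",(tcp-T[:3,3]*1e3).round(1),"rot",np.degrees((R.from_matrix(Rt)*R.from_matrix(T[:3,:3]).inv()).as_rotvec()).round(2))
```

```text
-45 85 [[-9.3, -2.2], [11.4, 4.4], [11.6, 9.6]] [0]
-37 611 [[-7.9, 3.3], [1.6, 6.3], [11.5, 10.1]] [[4.2, 6.8]]
-29 171 [[-13.4, -9.1], [-0.5, -8.5], [13.6, 9.6]] [[-7.5, -7.1]]
-21 348 [[-13.7, -10.3], [-2.6, -7.1], [13.2, -3.5]] [[-6.9, -6.4]]
-13 323 [[-13.2, -10.3], [-0.8, -5.7], [13.3, -1.0]] [[-5.9, -5.5]]
-5 216 [[-10.9, -9.0], [1.6, -4.4], [12.9, 0.0]] [[-5.0, -4.6]]
3 135 [[-7.0, -4.3], [1.6, -3.0], [10.7, 3.7]] [[-4.2, -3.8]]
11 118 [[-7.0, -3.4], [2.1, -2.0], [10.7, 4.9]] [[-3.4, -2.8]]
19 102 [[-6.8, -2.5], [1.9, -1.1], [10.7, 5.8]] [[-2.4, -1.9]]
27 94 [[-6.7, -1.6], [2.2, -0.3], [11.0, 6.5]] [[-1.5, -1.0]]
35 79 [[-7.2, -0.7], [2.2, 0.4], [10.1, 7.7]] [[-0.7, -0.0]]
43 75 [[-7.0, 0.4], [1.6, 2.1], [10.5, 7.5]] [[0.4, 0.8]]
51 63 [[-6.3, 1.0], [2.2, 2.2], [10.9, 8.5]] [[1.1, 1.5]]
59 55 [[-6.7, 2.0], [1.6, 3.1], [10.7, 9.9]] [[2.0, 2.4]]
67 54 [[-6.3, 2.9], [2.3, 4.2], [10.4, 9.6]] [[2.9, 3.3]]
75 6 [[-7.4, 4.5], [1.6, 6.1], [8.6, 11.7]] [0]
seat [555.34461195 290.99908433 106.0464115 ] xs [0.79340708 0.37504181 0.47942554] g [-0.43344026 -0.20488627  0.87758256]
above [561.9 294.1 144.2] shift [  53.8   90.9 -147.1] rot [ 0.23 -1.41  0.17]
seat [545.6 286.4 125.2] shift [  37.4   83.2 -166.1] rot [ 0.23 -1.41  0.17]
```

The bar sits in the hand tilted 6.2° relative to the tool, with its foot further away from the robot. I compensate by using a tool lean of 22.4°.

```bash
cat >> h.py <<'E'
def rest(targets,mid=np.array([.9,7.9,22]),lean=22.4,x0=57,g0=89.7,yaw=25.3):
    a=np.radians(yaw);fw=np.array([np.cos(a),np.sin(a),0]);up=np.array([0,0,1.])
    xs=np.cos(.5)*fw+np.sin(.5)*up; g=-np.sin(.5)*fw+np.cos(.5)*up
    seat=np.array([549,288,0])+x0*xs+g0*g; T=tool(); Rt=ori(yaw,lean)
    print("rot",np.degrees((R.from_matrix(Rt)*R.from_matrix(T[:3,:3]).inv()).as_rotvec()).round(2))
    for dx,dg in targets: print((dx,dg),"shift",(seat+dx*xs+dg*g-Rt@mid-T[:3,3]*1e3).round(1))
    b=T[:3,3]*1e3+T[:3,:3]@mid-seat; lf=np.array([-fw[1],fw[0],0]); print("now bar in seat frame x,y,z",(b@xs).round(1),(b@lf).round(1),(b@g).round(1))
E
python3 -c "
from h import *
rest([(45,40),(25,12),(0,0)])"
```

```text
rot [-3.01  5.47  0.2 ]
(45, 40) shift [  51.8   89.  -111.3]
(25, 12) shift [  48.1   87.2 -145.4]
(0, 0) shift [  33.4   80.3 -168. ]
now bar in seat frame x,y,z 26.3 -58.3 179.1
```

```bash
python3 -m pendant '[[[15,30,-10,-1,2,0],[30,60,-30,-2,4,0.1],[45,80,-60,-3,5.5,0.2],[52,89,-90,-3,5.5,0.2],[52,89,-111,-3,5.5,0.2],[50,88,-130,-3,5.5,0.2],[48,87,-145,-3,5.5,0.2],[48,87,-145,-3,5.5,0.2],[48,87,-145,-3,5.5,0.2]]]' -
python3 - <<'E'
from h import *
print(get_obs()["joint_pos"])
rest([(3,6),(0,6),(-1,0)])
p,W,s=look("wrist"); np.savez("w5.npz",p=p,W=W);T=tool()
B=(W-T[:3,3])@T[:3,:3]*1e3
k=(abs(B[...,0]-1.8)<4)&(B[...,1]<25)&(B[...,1]>-25)
for z0 in(3,11,19,27,43,59): 
    kk=k&(B[...,2]>=z0)&(B[...,2]<z0+8); print(z0,kk.sum(),np.nanpercentile(B[kk][:,1],[10,50]).round(1) if kk.sum() else 0)
cv2.imwrite("pics/w5.png",np.ascontiguousarray(cv2.resize(p[100:320,200:440],None,fx=2.5,fy=2.5))[...,::-1])
E
```

```text
clock: 13.18
tool_pos: [0.5569, 0.291, 0.1475]
orientation: [157.5, -0.0, 115.3]
force: [0.2, 0.4, -1.4]
opening: 0.0191
[  49.42558801    8.31174048  -40.51855596   24.19986272  -22.26801506
 -135.04746244]
rot [-0.06  0.04 -0.03]
(3, 6) shift [-15.5  -7.7 -17.4]
(0, 6) shift [-17.9  -8.8 -18.8]
(-1, 0) shift [-16.1  -7.9 -24.6]
now bar in seat frame x,y,z 26.6 0.3 13.0
3 59 [-4.2 -3.8]
11 55 [-3.4 -2.8]
19 42 [-2.5 -2. ]
27 41 [-1.6 -1.2]
43 31 [0.3 0.7]
59 24 [2.1 2.5]
```

View pics/w5.png

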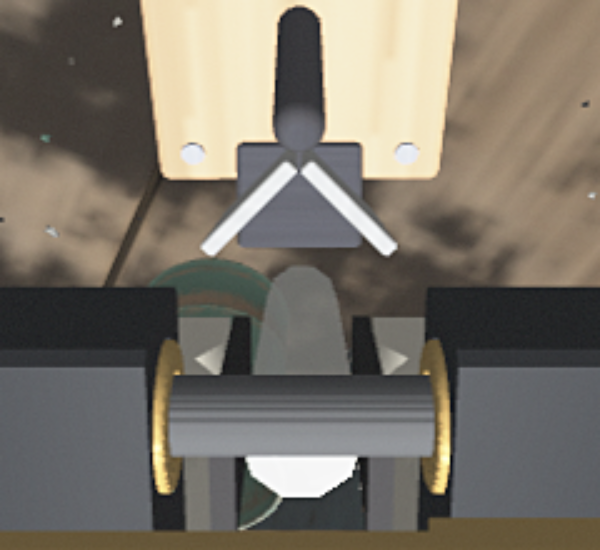

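The V (at 299) and the bar (at 301) line up laterally. I move into the groove slowly.

```bash
python3 -m pendant '[[[-5,-2,-5,0,0,0],[-10,-5,-11,0,0,0],[-15,-7,-17,0,0,0],[-17,-8,-18,0,0,0],[-18,-9,-19,0,0,0],[-18,-9,-19,0,0,0],[-18,-9,-19,0,0,0]]]' -; python3 -c "
from h import *
rest([(-2,3),(-2,0),(-2,-3)])"
```

```text
clock: 14.1
tool_pos: [0.5393, 0.2829, 0.1287]
orientation: [157.5, -0.1, 115.4]
force: [7.6, 0.6, -1.9]
opening: 0.0194
rot [-0.13  0.09 -0.08]
(-2, 3) shift [-0.6 -0.8 -3.7]
(-2, 0) shift [ 0.7 -0.2 -6.3]
(-2, -3) shift [ 2.   0.4 -8.9]
now bar in seat frame x,y,z 0.6 0.5 5.8
```

```bash
python3 -m pendant '[[[1,0.4,-2,0,0,0],[2,0.8,-4,0,0,0],[2.5,1,-5,0,0,0],[2.5,1,-5,0,0,0]]]' -; python3 -c "
from h import *
rest([(-2,-3)])"
```

```text
clock: 14.6
tool_pos: [0.5416, 0.2835, 0.1236]
orientation: [157.5, -0.0, 115.3]
force: [5.2, -2.0, 3.0]
opening: 0.0194
rot [-0.09  0.08 -0.05]
(-2, -3) shift [-0.4 -0.1 -3.8]
now bar in seat frame x,y,z 0.2 -0.0 0.2
```

```bash
python3 -m pendant '[[[0.4,0.2,-1,0,0,0],[0.8,0.4,-2,0,0,0],[0.8,0.4,-2,0,0,0]]]' -; python3 -c "
from h import *
rest([(-2,-3)])"
```

```text
clock: 14.98
tool_pos: [0.5423, 0.2838, 0.1228]
orientation: [157.4, -0.1, 115.4]
force: [-5.7, -6.5, 17.1]
opening: 0.0192
rot [-0.13  0.15 -0.06]
(-2, -3) shift [-1.1 -0.5 -3.1]
now bar in seat frame x,y,z 0.6 0.0 -0.9
```

```bash
python3 -m pendant '[[[-0.6,-0.3,0.8,0,0,0],[-0.6,-0.3,0.8,0,0,0],[-0.6,-0.3,0.8,0,0,0]]]' - ; python3 -m pendant '[[[0,0,0,0,0,0],[0,0,0,0,0,0],[0,0,0,0,0,0],[0,0,0,0,0,0],[0,0,0,0,0,0]]]' -0.3; python3 -c "
from h import *
print(get_obs()['joint_pos'])
rest([(0,60),(0,110)],lean=22.4)"
```

```text
clock: 15.35
tool_pos: [0.542, 0.2837, 0.1228]
orientation: [157.5, -0.1, 115.4]
force: [6.0, -3.5, 5.8]
opening: 0.0193
clock: 15.98
tool_pos: [0.5409, 0.2833, 0.1212]
orientation: [157.6, -0.0, 115.4]
force: [-0.4, 0.0, 0.7]
opening: 0.0564
[  48.68033269    8.56709621  -46.71117482   32.16331807  -16.40564792
 -142.8294051 ]
rot [-0.01 -0.02 -0.07]
(0, 60) shift [-25.4 -12.1  54.8]
(0, 110) shift [-47.  -22.3  98.7]
now bar in seat frame x,y,z -1.6 0.1 -1.5
```

Released. I back out along the bar and check from above.

```bash
python3 -m pendant '[[[-9,-4,20,0,0,0],[-18,-8,40,0,0,0],[-27,-13,60,0,0,0],[-37,-18,80,0,0,0],[-47,-22,100,0,0,0],[-57,-27,125,0,0,0],[-57,-27,125,0,0,0]]]' -
python3 - <<'E'
from h import *
p,W,s=look("wrist"); np.savez("w6.npz",p=p,W=W)
cv2.imwrite("pics/w6.png",np.ascontiguousarray(cv2.resize(p[60:310,200:440],None,fx=2.3,fy=2.3))[...,::-1])
a=np.radians(25.3);fw=np.array([np.cos(a),np.sin(a),0]);lf=np.array([-fw[1],fw[0],0]);up=np.array([0,0,1.])
xs=np.cos(.5)*fw+np.sin(.5)*up; g=-np.sin(.5)*fw+np.cos(.5)*up
seat=np.array([549,288,0])+57*xs+89.7*g; Q=W*1e3-seat; B=np.stack([Q@xs,Q@lf,Q@g],-1)
k=(abs(B[...,0])<16)&(abs(B[...,1])<16)&(B[...,2]>14)&(B[...,2]<75);P=B[k]
for z0 in range(14,75,6):
    kk=(P[:,2]>=z0)&(P[:,2]<z0+6)
    if kk.sum()>3: print(z0,kk.sum(),np.percentile(P[kk],[3,50,97],axis=0).round(1).tolist())
binangle()
E
```

```text
clock: 16.85
tool_pos: [0.4842, 0.257, 0.2488]
orientation: [157.4, -0.1, 115.4]
force: [1.0, 0.8, 0.2]
opening: 0.0566
14 15 [[-9.3, -8.8, 14.7], [-8.8, -0.9, 15.8], [-3.3, 7.1, 19.3]]
20 16 [[-9.4, -6.4, 20.8], [-8.7, 1.3, 23.0], [-2.9, 9.0, 24.9]]
26 18 [[-9.5, -7.4, 26.5], [-8.7, -0.4, 30.3], [-6.2, 6.6, 31.5]]
32 13 [[-9.5, -9.1, 32.3], [-7.2, 0.8, 35.7], [-2.5, 8.4, 37.8]]
38 16 [[-9.6, -7.2, 38.1], [-8.8, -0.9, 39.3], [-6.2, 6.8, 43.6]]
44 19 [[-9.7, -7.8, 44.2], [-8.9, -0.0, 45.3], [-4.1, 8.7, 49.3]]
50 439 [[-9.3, -8.1, 52.8], [-0.5, -0.0, 54.7], [7.8, 8.1, 55.7]]
56 17 [[-7.2, -5.3, 56.1], [-3.1, 0.8, 56.3], [7.9, 8.1, 56.9]]
bin 1452 -0.140898760739748
```

View pics/w6.png

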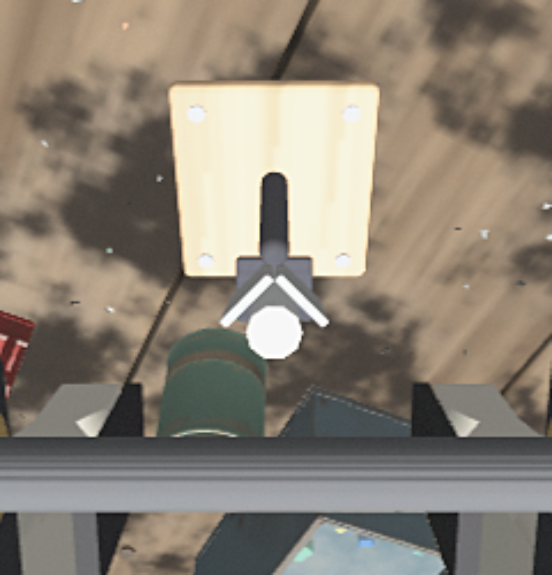

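The bar is seated. Its top face is at 54.7 mm up the groove (55 expected), its centre is at (−0.5, 0) mm, and it lies straight. The bin fit was odd, so I check it with a picture on the way back to the tab.

Run:
```python
from h import *
Rt=ori(7.6,11.5); plan(np.array([525.9,-18.9,218.8])-19*Rt[:,2],Rt)
```

```text
shift [  42.  -275.2  -27.6] rot [ -3.2  10.5 -17.7] tcp [525.9 -18.9 218.8]
```

```bash
python3 -m pendant '[[[0,-40,0,0,1,-3],[0,-80,0,-1,3,-6],[0,-120,0,-1.5,5,-9],[0,-160,0,-2,7,-12],[10,-200,-5,-2.5,9,-15],[25,-240,-15,-3.2,10.5,-17.7],[42,-275,-28,-3.2,10.5,-17.7],[42,-275,-28,-3.2,10.5,-17.7],[42,-275,-28,-3.2,10.5,-17.7]]]' -1
python3 - <<'E'
from h import *
p,W=binangle(); 
q,V,s=look("wrist");T=tool()
c=np.zeros((600,640,3),np.uint8);c[:400]=q;k=cv2.resize(p[150:230,310:450],None,fx=2.4,fy=2.4);c[402:402+k.shape[0],:k.shape[1]]=k
cv2.imwrite("pics/w7.png",c[...,::-1])
Q=(V*1e3-C)@F.T
t=(q.max(2)<70)&(Q[...,0]<-30)&(Q[...,0]>-90)&(abs(Q[...,1])<30)&(Q[...,2]>15)&(Q[...,2]<90)
print(t.sum(),np.percentile(Q[t],[3,50,97],axis=0).round(1).tolist())
E
```

```text
clock: 18.08
tool_pos: [0.5257, -0.0191, 0.2174]
orientation: [168.6, 0.1, 97.5]
force: [0.2, 0.6, -0.0]
opening: 0.088
bin 1151 0.0913414403470546
919 [[-77.5, -18.1, 56.6], [-58.5, 0.7, 67.0], [-40.5, 22.0, 79.0]]
```

View pics/w7.png

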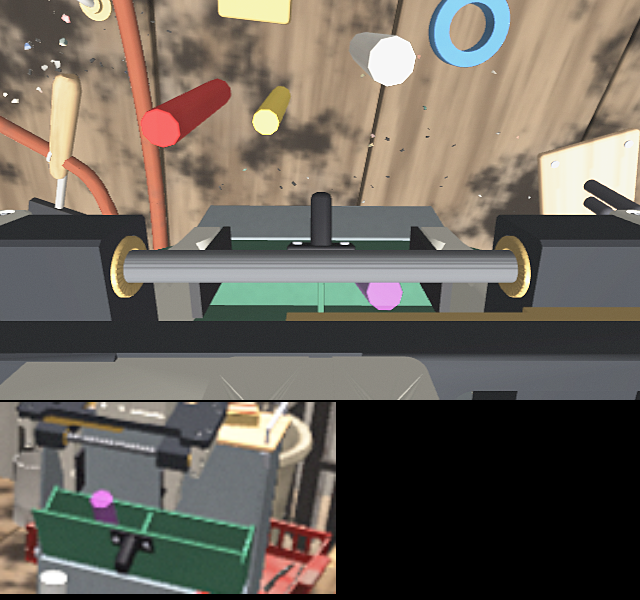

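The bin is still open with the purple bar inside. The tab is at (320,215), the same as in the earlier view. I grip it again.

```bash
python3 -m pendant '[[[6,1,-30,0,0,0],[12,2,-60,0,0,0],[20,3,-90,0,0,0],[25,3,-108,0,0,0],[25,3,-108,0,0,0]]]' -1; python3 -m pendant '[[[0,0,0,0,0,0],[0,0,0,0,0,0],[0,0,0,0,0,0],[0,0,0,0,0,0],[0,0,0,0,0,0],[0,0,0,0,0,0],[0,0,0,0,0,0],[0,0,0,0,0,0],[0,0,0,0,0,0]]]' 1; python3 -c "
from h import *
plan([589,-11,157],ori(7.6,28))"
```

```text
clock: 18.8
tool_pos: [0.5502, -0.0151, 0.1094]
orientation: [168.7, 0.1, 97.7]
force: [-0.7, -0.4, 0.1]
opening: 0.0875
clock: 19.92
tool_pos: [0.5509, -0.015, 0.1103]
orientation: [168.5, 0.0, 97.6]
force: [-2.3, 5.9, 1.1]
opening: 0.016
shift [46.9  5.2 29.9] rot [  2.2 -16.4  -0. ] tcp [597.8  -9.8 140.2]
```

```bash
python3 -m pendant '[[[3,0.5,3,0.2,-1.6,0],[7,1,6,0.4,-3.3,0],[10,1.5,9,0.7,-5,0],[14,2,12,0.9,-6.6,0],[18,2.4,15,1.1,-8.2,0],[22,3,18,1.3,-10,0],[26,3.5,20,1.5,-11.5,0],[30,4,22,1.8,-13,0],[34,4.5,24,2,-14.8,0],[39,5,26,2.2,-16,0]]]' 1;  python3 -c "
from h import *
print(get_obs()['joint_pos']);binangle()"
```

```text
clock: 21.18
tool_pos: [0.589, -0.0098, 0.1361]
orientation: [152.4, -0.0, 97.7]
force: [-11.9, -12.6, 19.6]
opening: 0.0158
[  16.15704609    3.80443787  -54.1432381    39.67233179   -6.10345111
 -137.04103733]
bin 1328 0.05057729642092909
```

```bash
python3 -m pendant '[[[2,0.5,1,0,0,0],[4,1,2,0,0,0],[6,1.5,3,0,0,0],[6,1.5,3,0,0,0]]]' 1;  python3 -c "
from h import *
print(get_obs()['joint_pos']);binangle()"
```

```text
clock: 21.72
tool_pos: [0.5933, -0.0095, 0.1379]
orientation: [152.6, 0.0, 97.6]
force: [-20.0, 7.3, 8.3]
opening: 0.016
[  17.46728299    4.14921605  -52.25026554   34.95497082   -7.95491953
 -133.43743545]
bin 1446 0.0004841148414887753
```

Shut: the fit reads 0.000, against 0.001 at the start. I release and back off.

```bash
python3 -m pendant '[[[0,0,0,0,0,0],[0,0,0,0,0,0],[0,0,0,0,0,0],[0,0,0,0,0,0],[0,0,0,0,0,0],[0,0,0,0,0,0],[0,0,0,0,0,0]]]' -1; python3 -m pendant '[[[-12,-2,22,0,0,0],[-25,-3,45,0,0,0],[-38,-5,70,0,0,0],[-60,-8,110,0,0,0],[-90,-8,140,0,0,0],[-120,-8,160,0,0,0],[-120,-8,160,0,0,0],[-120,-8,160,0,0,0]]]' -1
python3 - <<'E'
from h import *
p,W=binangle(); q,V,s=look("top"); r,U,s=look("wrist")
h=cv2.cvtColor(p,cv2.COLOR_RGB2HSV);Q=(W*1e3-C)@F.T
k=(h[...,0]>135)&(h[...,0]<160)&(h[...,1]>80)&(abs(Q[...,1])<120)&(abs(Q[...,0]-30)<60)
print("purple",k.sum(),np.percentile(Q[k],[3,50,97],axis=0).round().tolist() if k.sum() else 0)
a=np.radians(25.3);fw=np.array([np.cos(a),np.sin(a),0]);lf=np.array([-fw[1],fw[0],0]);up=np.array([0,0,1.])
xs=np.cos(.5)*fw+np.sin(.5)*up; g=-np.sin(.5)*fw+np.cos(.5)*up; seat=np.array([549,288,0])+57*xs+89.7*g
Z=V*1e3-seat;B=np.stack([Z@xs,Z@lf,Z@g],-1);k=(abs(B[...,0])<14)&(abs(B[...,1])<14)&(B[...,2]>51)&(B[...,2]<62);print("bar top(top cam)",k.sum(),np.median(B[k],0).round(1) if k.sum() else 0)
c=np.zeros((600,640,3),np.uint8);c[:400]=q;k=cv2.resize(p[150:260,250:450],(340,187));c[402:589,:340]=k;c[402:589,341:640]=cv2.resize(r,(299,187));cv2.imwrite("pics/f.png",c[...,::-1])
E
```

```text
clock: 22.65
tool_pos: [0.596, -0.0093, 0.1394]
orientation: [152.4, 0.0, 97.6]
force: [-0.2, -0.9, 0.2]
opening: 0.0801
clock: 23.65
tool_pos: [0.476, -0.0171, 0.2994]
orientation: [152.3, -0.0, 97.6]
force: [-0.1, -0.4, -0.6]
opening: 0.0877
bin 1639 0.0030089828306468654
purple 79 [[-4.0, -3.0, 74.0], [25.0, 41.0, 98.0], [80.0, 64.0, 106.0]]
bar top(top cam) 61 [-2.  -0.2 54.1]
```

View pics/f.png

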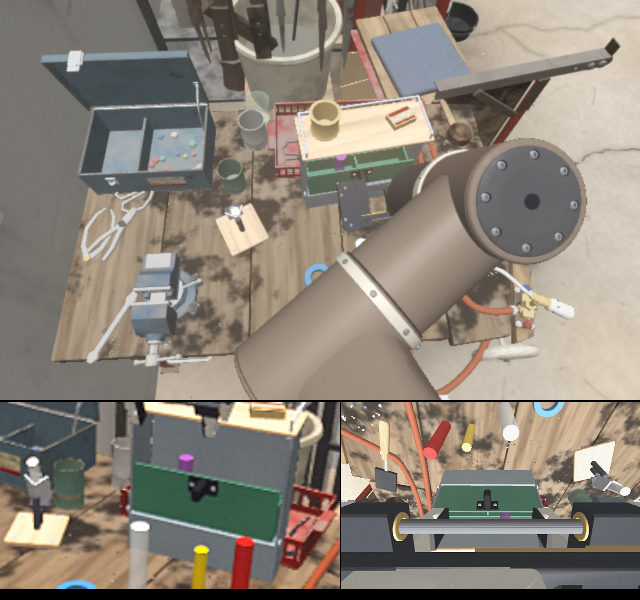

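The bin is shut with the purple bar inside, the white bar is in the rest, and the standing bars, tape and tin are in place. I hand it in.

```bash
python3 -c "
from plant import *
print(close_job())"
```

```text
the job is handed in; nothing more can be done
None
```

The job is handed in, and my last checks showed everything where it should be. The system gave no verdict.

**What I did:** I pulled the bin open by its tab to about 0.50 rad and took out the small white bar. I lowered it into the groove until it met the stop (about 17 N on the wrist), then eased off and released it. After that I gripped the tab again, pushed the bin shut and backed the arm clear. It finished at 23.7 s of the 64 s allowed.

**Last checks:**
- **White bar:** the wrist camera put it within about 1 mm of home in every direction and straight in the groove. The top camera read 2 mm lower, square to the groove, but it showed the same offset when measuring the empty groove.
- **Bin:** the fitted angle was 0.003 rad.
- **Purple bar:** it is inside the bin, upper end about 0.1 m above the pivot line. I did not measure its centre.
- **Tin, tape and beeswax:** the tin and tape looked untouched in the last pictures. The arm hid the beeswax in that view, and I never went near it. I did not measure any of the three again.

**Checks that disagreed:** twice while the bin stood open after the bar came out, the angle fit gave wrong values (−0.14 and 0.09 rad). The second was because it picked up the bin's inner faces. A picture showed the bin was still open, so I ignored them.

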